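# Fit nested filler lid and dust cover on a tin, then lift the cover alone

### The arm

A 6-joint arm with a two-finger parallel gripper is mounted at the origin on the work surface. World frame = base frame: x ahead of the robot, y to its left, z up, the work surface at z = 0. Lengths are in m, angles in degrees, forces in N, time in s.
With the tool pointing down it reaches from about 0.35 to 0.875 m from the base axis. Payload 4.2 kg.
Tool frame: the origin (TCP) lies midway between the tips of the shut fingers; the grasp point (between the pads) lies 19 mm behind it; z points along the fingers, y is the line along which they close (so a half turn about z gives the same grasp; the last joint's range is limited). The gripper opens to 87 mm and grips with 3 to 60 N. Pads are 19 mm wide; open, the fingers measure 117 mm over their backs; the gripper's body (75 mm by 190 mm) begins 51 mm behind the grasp point.
Start: joints at [-49.297, 22.042, 0.453, 0, -68.411, -14.817], TCP at [0.273, -0.562, 0.223] pointing down, gripper open.
Joint ranges: [-179.83, 179.83], [-69.29, 118.12], [-61.27, 80.66], [-181.25, 117.63], [-171.15, -9.14], [-177.46, 177.46]. Speed limits (degrees/s): [159.86, 159.86, 180, 180, 180, 180].

### API

Orientations are given as a 3x3 rotation matrix whose columns are the frame's x, y, z axes.
In Python, from station import r gives the robot as it stands.
- The arm moves only by the shell command python3 steer.py 'ROWS'. ROWS is a JSON list of rows, 1 to 8 of them, each an object with the fields finger_gap (the opening from 0.0 (shut) to 1.0 (fully open)), tx, ty, tz (the shift in fractions of the full range, 1 being 1 m), rx, ry, rz (a rotation vector in normalised numbers (1 is 180 degrees)); a field left out counts as zero (the opening has to be given); each row is the pose to reach, as a shift and turn from the pose commanded when the command began, along the tool's axes at that moment; what a row does not reach only later rows make up. A row lasts 1/10 s, in which the tool goes at most 0.05 m and 8.59 degrees, less where a joint would pass 70% of its speed; a pose out of reach is approached as far as the arm can. The fingers move at their own pace and stop on an object; the grip force is fixed at half the most. Time passes only in rows, so rows that do not move let the fingers close. It prints the time, the measured TCP pose, the force, the opening and the grip force at its end. No shift or turn number may pass 1 either way. Input that does not fit is refused with a message, and nothing moves.
- r.sense(): the state, without advancing time (a new reading comes with each control period).
- r.capture(name): name is "side" or "top" or "wrist"; returns a dict with "pixels" (480x640x3 uint8, red, green, blue), "z_map" (480x640 float32, m along the optical axis (not along the pixel's ray), 0 where there is no reading), "K" (3x3 intrinsics, pixels), "world_from_camera" (4x4, takes a point from camera to world coordinates). Camera axes: x right, y up, looking along -z (the intrinsics and any distortion apply to the point x, -y, -z); pixel columns grow to the right and rows downward; lengths in m; the calibration is good to about 2 mm. A picture is of the moment at which its call begins.
- r.finish_job(): hands the job in; it is judged then, once.
The state is a dict: "time_s": time; "joints": joint angles; "joint_velocities": joint speeds; "effort": joint torques, N m; "tcp_pos": TCP position; "ee_rot": TCP orientation; "wrist_force": force on the tool from outside, world axes, zero at the start; "moment": the same for the moment, N m; "gripper_width": opening from 0.0 (shut) to 1.0 (fully open); "gripper_force": force on a finger pad.
Only numpy, scipy, OpenCV 4.12 (cv2) and the standard library are available. Lean on these libraries where they do the work, as an engineer would, in place of code of your own. Each camera call takes 0.05 s, during which the arm holds its last target. There are 200 camera calls.

### The job

Get the open tin ready for charging a grease gun: pick up the filler lid and its dust cover together, nested as they lie on the bench, holding them by the filler neck, lower them gently onto the open tin until the filler lid sits flat on its seat inside the mouth and the cover rests on the rim, and let go. Then lift the dust cover alone straight off, leaving the filler lid sitting flat on its seat, and finish while still holding the cover level over the tin, raised about a hand's breadth (10 cm) from where it rested. Drop nothing, never take the cover off the filler lid anywhere but on the tin, and do not tip the tin, shove it about or disturb the other things on the bench.

Things in the scene. Friction and masses are not known exactly. Their poses are not given: they have to be found in the camera images.
- tin: the only open tin: round, steel, loose on the bench, outside diameter 112 mm, height 95 mm, mouth 106 mm wide inside, about 0.5 kg. Inside the mouth, 14 mm below the rim (81 mm above the underside), an inward ledge 13 mm wide is the filler lid's seat. Origin: centre of the underside, z up
- tin_rim (a point): centre of the tin's mouth at rim height, 95 mm above the tin's underside
- filler_lid: inner lid, loose steel, about 0.25 kg, under the cover with only its neck showing: disc 100 mm across, 9 mm thick, edge tapered to 91 mm below; on its axis a shoulder 42 mm across up to 12 mm and a filler neck (tube) 26 mm across up to 68 mm above the underside. Origin: centre of the underside, z up. On its seat the origin is on the tin's axis, 81 mm above its underside; 3 mm play all round
- neck_top (a point): centre of the neck's top end, 68 mm above the filler lid's underside. The neck stands 28 mm proud of the cover's collar: the fingers can pinch it there (26 mm wide). Lifted by the neck, the lid carries the cover on its shoulder (the cover hangs back 2 mm)
- cover: outer lid (dust cover), loose steel, about 0.2 kg: plate 125 mm across, top face 18 mm above the origin; skirt 14 mm deep, 119 mm wide inside, curled out to 130 mm at its edge; central collar, 31 mm bore, round the neck with 2.5 mm play. Origin: centre of the skirt's lower edge, z up. Nested, its origin is the filler lid's origin; on the tin's rim it is 81 mm above the tin's underside
- collar_top (a point): centre of the collar's top edge, 40 mm above the cover's origin. The collar is round, 48 mm in outside diameter, from 18 to 40 mm above the origin. Gripped round the collar the cover lifts off alone, the neck sliding down out of the bore; until then the neck stands 28 mm up between the fingers
- bottle_a: bystander: white plastic bottle with blue label, 48 mm across, 95 mm high, standing; origin under its centre
- bottle_b: bystander: the same kind of bottle as bottle_a
- carton: bystander: closed cardboard carton 55 x 100 x 50 mm high; origin under its centre
- paste_tin: bystander: small closed tin with a plain slip lid, 69 mm across, 42 mm high; origin under its centre
- spanner: bystander: open-ended spanner about 150 mm long lying flat along its x axis; origin under its middle
- cartridge: bystander: sealant cartridge standing upright, 49 mm across, 215 mm high with its nozzle; origin under its centre

How it is judged (in metres and radians):
On the way, in this order (a step that is already met when the one before it is completed fails the run):
1. filler lid and cover are lifted clear of the bench together, nested, the fingers holding the filler lid (height (world z) of filler_lid above 0.04 m and height (world z) of cover above 0.03 m and z of cover in the frame of filler_lid below 0.006 m and contact force between the fingers and filler_lid above 0.5 N), for 0.2 s.
2. filler lid on its seat in the tin, cover down on the rim, both let go (z of filler_lid in the frame of tin between 0.078 and 0.0835 m and horizontal distance between filler_lid and tin below 0.0055 m and angle between filler_lid's own z axis and vertical below 0.06 rad and z of cover in the frame of tin below 0.0845 m and horizontal distance between cover and tin below 0.009 m and contact force between the fingers and filler_lid below 0.05 N and contact force between the fingers and cover below 0.05 N), for 0.2 s.
At the end, for the whole second after the job is handed in: fingers alone hold the cover, still, level within 10 degrees, 60 to 180 mm above its rest on the rim, within 50 mm of the tin axis; filler lid flat on its seat (2.5 mm in height, 5.5 mm off axis, 3.4 degrees), touched by neither fingers nor cover; tin upright on the bench (z of filler_lid in the frame of tin between 0.078 and 0.0835 m and horizontal distance between filler_lid and tin below 0.0055 m and angle between filler_lid's own z axis and vertical below 0.06 rad and z of cover in the frame of tin between 0.141 and 0.261 m and horizontal distance between cover and tin below 0.05 m and angle between cover's own z axis and vertical below 0.17 rad and linear speed of cover below 0.03 m/s and contact force between the fingers and cover above 0.5 N and contact force between cover and tin below 0.05 N and contact force between each of cover, the fingers and filler_lid below 0.05 N and angle between tin's own z axis and vertical below 0.05 rad and height (world z) of tin below 0.005 m); the arm keeps its last pose, push and grip.
It fails at once if the cover is taken off (over 8 mm up) the filler lid while the filler lid is not flat on its seat in the tin, or the filler lid leaves its seat once the cover is off (z of cover in the frame of filler_lid above 0.008 m and (z of filler_lid in the frame of tin above 0.0845 m or horizontal distance between filler_lid and tin above 0.0065 m or angle between filler_lid's own z axis and vertical above 0.08 rad)).
It fails at once if a lid is dropped (moves faster than 0.35 m/s with no finger on either lid) (contact force between the fingers and filler_lid below 0.05 N and contact force between the fingers and cover below 0.05 N and linear speed of any of filler_lid, cover above 0.35 m/s).
It fails at once if a lid is rammed onto the tin (over 60 N) (contact force between any of filler_lid, cover and tin above 60 N).
It fails at once if the tin is shoved over 30 mm or tipped over 7 degrees (distance of tin from where it was at the start of the episode above 0.03 m or angle between tin's own z axis and vertical above 0.12 rad).
It fails at once if another thing on the bench is shifted over 30 mm or tipped (distance of any of bottle_a, bottle_b, carton, paste_tin, spanner, cartridge from where it was at the start of the episode above 0.03 m or angle between any of bottle_a, bottle_b, carton, paste_tin, spanner, cartridge's own z axis and vertical above 0.3 rad).
It also fails if it takes over 58 s, if anything falls off the work surface, if the arm or the gripper's body presses on something with over 40 N, if the wrist force passes 120 N, or if a joint passes its speed limit or range.

## Working session

There is one attempt and no reset: what is moved stays moved. The work goes in short steps, Python scripts to look and compute and a shell command to move; the robot and the scene stay as the last step left them, time stands still between calls to the robot, and variables do not carry over. Pictures are saved under pics/ and viewed, at most 10 in all, crops included, and the job is handed in when it is done.

```bash
ls; mkdir -p pics
cat > h.py <<'E'
import numpy as np, cv2
from station import r
def cap(n):
    c=r.capture(n); return c
def world(c,u,v,z=None):
    K=c["K"]; d=c["z_map"][int(v),int(u)] if z is None else z
    p=np.array([(u-K[0,2])/K[0,0]*d, -(v-K[1,2])/K[1,1]*d, -d,1]); return (c["world_from_camera"]@p)[:3]
def cloud(c):
    K=c["K"]; d=c["z_map"]; v,u=np.mgrid[:480,:640]
    P=np.stack([(u-K[0,2])/K[0,0]*d, -(v-K[1,2])/K[1,1]*d, -d,np.ones_like(d)],-1)
    return (P@c["world_from_camera"].T)[...,:3]
E
python3 - <<'E'
from h import *
s=r.sense(); print({k:np.round(v,3).tolist() for k,v in s.items()})
for n in ("top","side"):
    c=cap(n); np.save(n+".npy",c,allow_pickle=True)
    print(n,c.keys(),c["K"],c["world_from_camera"]); cv2.imwrite(f"pics/{n}1.png",c["pixels"][:,:,::-1])
E
```

```text
pics
station.py
steer.py
{'time_s': 0.0, 'joints': [-49.299, 22.091, 0.378, -0.029, -68.41, -14.817], 'joint_velocities': [-0.015, -0.019, 0.019, 0.062, -0.065, 0.005], 'effort': [-0.001, -39.066, 18.741, 4.22, 0.011, -0.0], 'tcp_pos': [0.273, -0.562, 0.221], 'ee_rot': [[-0.9, -0.436, -0.001], [-0.436, 0.9, 0.002], [0.0, 0.002, -1.0]], 'wrist_force': [0.124, -0.302, 0.001], 'moment': [0.001, -0.005, 0.034], 'gripper_force': 0.0, 'gripper_width': 1.001}
top dict_keys(['pixels', 'z_map', 'K', 'world_from_camera']) [[493.98278485   0.         319.82114402]
 [  0.         493.98278485 243.18416098]
 [  0.           0.           1.        ]] [[-2.02935422e-02  9.87411096e-01 -1.56867774e-01  3.98897073e-01]
 [-9.99793488e-01 -2.02107289e-02  2.12314704e-03  8.27495259e-02]
 [-1.07399311e-03  1.56878466e-01  9.87617332e-01  1.16954211e+00]
 [ 0.00000000e+00  0.00000000e+00  0.00000000e+00  1.00000000e+00]]
side dict_keys(['pixels', 'z_map', 'K', 'world_from_camera']) [[475.4056978    0.         316.39644332]
 [  0.         475.4056978  244.97669419]
 [  0.           0.           1.        ]] [[-0.69495558  0.36194677 -0.62131416 -0.06382726]
 [-0.71887758 -0.36879958  0.5892384   0.71746033]
 [-0.01586747  0.85614333  0.51649474  0.61474609]
 [ 0.          0.          0.          1.        ]]
```

View pics/top1.png

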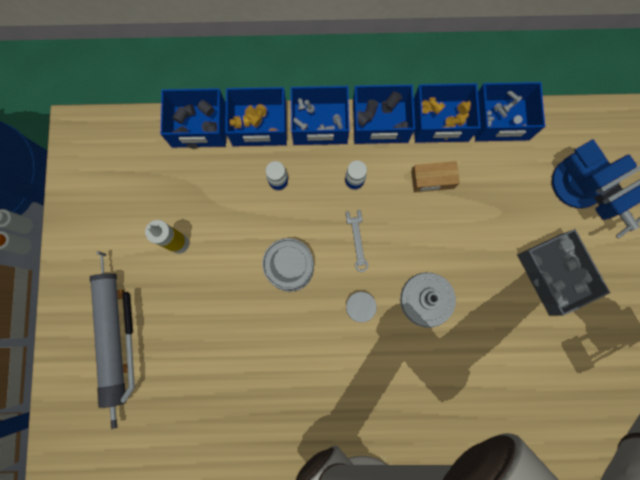

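View pics/side1.png

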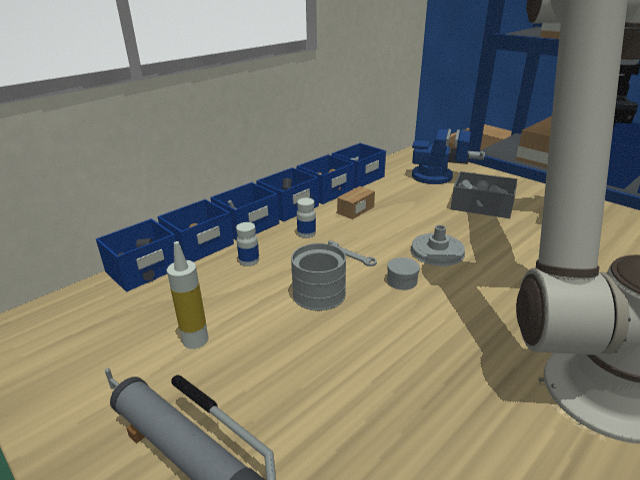

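The top view shows the tin's mouth at about (289,264) and the nested lids at about (428,299), with the neck top near (432,298). The paste tin is at (361,306) and the spanner at (359,240). I'll fit circles to the depth points.

```bash
cat >> h.py <<'E'
def circ(P):
    A=np.c_[2*P[:,:2],np.ones(len(P))]; x=np.linalg.lstsq(A,(P[:,:2]**2).sum(1),rcond=None)[0]
    return x[:2],np.sqrt(x[2]+x[0]**2+x[1]**2)
def band(W,c,rad,z0,z1):
    m=(np.hypot(W[...,0]-c[0],W[...,1]-c[1])<rad)&(W[...,2]>z0)&(W[...,2]<z1); return W[m]
def mec(P):
    c,rr=cv2.minEnclosingCircle(P[:,:2].astype(np.float32)); return np.array(c),rr
E
python3 - <<'E'
from h import *
for n in("top","side"):
    c=np.load(n+".npy",allow_pickle=True).item(); W=cloud(c)
    if n=="top":
        t=world(c,289,245);l=world(c,432,298); print(t,l)
        print('paste',world(c,361,306),'bench',world(c,200,300), world(c,450,350))
        t0=world(c,289,264)[:2]; l0=l[:2]
    for nm,c0,R,a,b in(("rim",t0,.07,.088,.102),("seat",t0,.07,.074,.086),("necktop",l0,.03,.06,.075),("collar",l0,.04,.035,.045),("plate",l0,.08,.013,.024),):
        P=band(W,c0,R,a,b)
        if len(P)>5: print(n,nm,len(P),"z",np.median(P[:,2]).round(4),"mean",P.mean(0).round(4),"mec",mec(P),"circ",circ(P))
E
```

```text
[0.56938501 0.14932229 0.07919238] [ 0.44665887 -0.17113944  0.04481891]
paste [ 0.43209026 -0.01016343  0.04013452] bench [0.45486367 0.36444085 0.00267874] [ 3.27934770e-01 -2.16278236e-01 -1.40454317e-04]
top rim 258 z 0.095 mean [0.5291 0.1551 0.0947] mec (array([0.52640998, 0.15325695]), 0.056048594415187836) circ (array([0.52617948, 0.1530309 ]), np.float64(0.054141863505293215))
top seat 772 z 0.0817 mean [0.5271 0.1537 0.0816] mec (array([0.52527511, 0.15272033]), 0.05489364266395569) circ (array([0.52644113, 0.15328955]), np.float64(0.04695306765618304))
top necktop 67 z 0.0679 mean [ 0.4449 -0.1668  0.0676] mec (array([ 0.44515881, -0.16727534]), 0.013079703785479069) circ (array([ 0.44486956, -0.16744778]), np.float64(0.011124152638426092))
top collar 197 z 0.0405 mean [ 0.4438 -0.1657  0.0405] mec (array([ 0.44473952, -0.16757579]), 0.02386767417192459) circ (array([ 0.44478514, -0.16804499]), np.float64(0.01964066548459709))
top plate 1905 z 0.0186 mean [ 0.4442 -0.1668  0.0186] mec (array([ 0.4445982 , -0.16813502]), 0.06289970874786377) circ (array([ 0.44476908, -0.167
[... 280 characters left out ...]
(array([0.52505922, 0.15299852]), 0.05715937539935112) circ (array([0.5238139 , 0.15581935]), np.float64(0.05085947008457935))
side necktop 76 z 0.0659 mean [ 0.4445 -0.167   0.0657] mec (array([ 0.4447411 , -0.16818845]), 0.014263740740716457) circ (array([ 0.44466201, -0.16735963]), np.float64(0.011281316925578438))
side collar 138 z 0.0398 mean [ 0.44   -0.1602  0.0396] mec (array([ 0.44346902, -0.16698983]), 0.02492024190723896) circ (array([ 0.44404146, -0.16619865]), np.float64(0.018594157943833543))
side plate 902 z 0.0184 mean [ 0.4369 -0.1554  0.0184] mec (array([ 0.44325003, -0.16831346]), 0.0648840144276619) circ (array([ 0.44351158, -0.16581734]), np.float64(0.04779347812255414))
```

```bash
cat >> h.py <<'E'
TIN=np.array([.5262,.1533]); LID=np.array([.4448,-.1676])
def go(x,y,z):
    s=r.sense(); R=s["ee_rot"]; p=s["tcp_pos"]
    print("t",s["time_s"],"tcp",np.round(p,4),"w",round(s["gripper_width"],3),"F",np.round(s["wrist_force"],2),"g",round(s["gripper_force"],1),"z",np.round(np.array(R)[:,2],4),"y",np.round(np.array(R)[:,1],4))
    print("tool delta",np.round(np.array(R).T@(np.array([x,y,z])-p),4))
E
python3 -c "
from h import *
go(*LID,.12)"
python3 steer.py '[[1,-0.04,0.035,0,0,0,0],[1,-0.08,0.07,0.01,0,0,0],[1,-0.12,0.103,0.02,0,0,0],[1,-0.155,0.133,0.03,0,0,0],[1,-0.19,0.163,0.04,0,0,0],[1,-0.22,0.188,0.05,0,0,0],[1,-0.24,0.205,0.06,0,0,0],[1,-0.25,0.213,0.06,0,0,0]]'
```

```text
refused: ROWS must be a list of objects with named fields. Nothing was moved.
```

I used the wrong layout. The manual says a list of objects with named fields; once more.

```bash
python3 steer.py '[{"finger_gap": 1,"tx": -0.04,"ty": 0.035},{"finger_gap": 1,"tx": -0.08,"ty": 0.07,"tz": 0.01},{"finger_gap": 1,"tx": -0.12,"ty": 0.103,"tz": 0.02},{"finger_gap": 1,"tx": -0.155,"ty": 0.133,"tz": 0.03},{"finger_gap": 1,"tx": -0.19,"ty": 0.163,"tz": 0.04},{"finger_gap": 1,"tx": -0.22,"ty": 0.188,"tz": 0.05},{"finger_gap": 1,"tx": -0.24,"ty": 0.205,"tz": 0.06},{"finger_gap": 1,"tx": -0.25,"ty": 0.213,"tz": 0.06}]'
python3 -c "
from h import *
go(*LID,.12)"
```

```text
time_s: 0.9
tcp_pos: [0.4043, -0.2591, 0.1612]
ee_rot: [[-0.899, -0.439, -0.003], [-0.439, 0.899, 0.001], [0.002, 0.003, -1.0]]
wrist_force: [0.1, 0.4, 0.7]
gripper_width: 0.997
gripper_force: 0.0
t 0.9 tcp [ 0.4043 -0.2591  0.1612] w 0.997 F [0.15 0.45 0.65] g 0.0 z [-0.0032  0.0015 -1.    ] y [-0.4388  0.8986  0.0027]
tool delta [-0.0766  0.0644  0.0412]
```

```bash
python3 steer.py '[{"finger_gap": 1,"tx": -0.03,"ty": 0.026,"tz": 0.01},{"finger_gap": 1,"tx": -0.055,"ty": 0.047,"tz": 0.02},{"finger_gap": 1,"tx": -0.07,"ty": 0.06,"tz": 0.035},{"finger_gap": 1,"tx": -0.077,"ty": 0.066,"tz": 0.042},{"finger_gap": 1,"tx": -0.077,"ty": 0.066,"tz": 0.042},{"finger_gap": 1,"tx": -0.077,"ty": 0.066,"tz": 0.042}]'
python3 - <<'E'
from h import *
go(*LID,.12)
c=cap("wrist"); cv2.imwrite("pics/w1.png",c["pixels"][:,:,::-1]); W=cloud(c); np.save("wrist.npy",c,allow_pickle=True)
for nm,a,b,R in (("neck",.06,.075,.03),("plate",.013,.024,.08)):
    P=band(W,LID,R,a,b)
    if len(P)>9: print(nm,len(P),P.mean(0),mec(P),circ(P))
E
```

```text
time_s: 1.5
tcp_pos: [0.4453, -0.1692, 0.1209]
ee_rot: [[-0.9, -0.436, 0.0], [-0.436, 0.9, -0.0], [0.0, -0.0, -1.0]]
wrist_force: [0.5, -0.4, -1.0]
gripper_width: 0.999
gripper_force: 0.0
t 1.5 tcp [ 0.4453 -0.1692  0.1209] w 0.999 F [ 0.5  -0.39 -0.95] g 0.0 z [ 0.e+00 -3.e-04 -1.e+00] y [-4.363e-01  8.998e-01 -3.000e-04]
tool delta [-0.0002  0.0017  0.0009]
neck 949 [ 0.44450386 -0.16895016  0.06656997] (array([ 0.44500881, -0.16848403]), 0.013267897069454193) (array([ 0.44438772, -0.16904195]), np.float64(0.011141161981042971))
plate 18635 [ 0.44025183 -0.1711103   0.01770673] (array([ 0.44505817, -0.16878186]), 0.062458336353302) (array([ 0.44494266, -0.16885625]), np.float64(0.04752768719685778))
```

```bash
python3 steer.py '[{"finger_gap": 1,"ty": 0.001,"tz": 0.02},{"finger_gap": 1,"ty": 0.001,"tz": 0.04},{"finger_gap": 1,"ty": 0.001,"tz": 0.055},{"finger_gap": 1,"ty": 0.001,"tz": 0.068},{"finger_gap": 1,"ty": 0.001,"tz": 0.076},{"finger_gap": 1,"ty": 0.001,"tz": 0.076},{"finger_gap": 1,"ty": 0.001,"tz": 0.076}]'
python3 -c "
from h import *
go(*LID,.0445)"
```

```text
time_s: 2.25
tcp_pos: [0.4452, -0.1681, 0.0451]
ee_rot: [[-0.9, -0.436, 0.001], [-0.436, 0.9, -0.0], [-0.001, -0.001, -1.0]]
wrist_force: [0.1, 0.5, 0.9]
gripper_width: 1.001
gripper_force: 0.0
t 2.25 tcp [ 0.4452 -0.1681  0.0451] w 1.001 F [0.06 0.47 0.91] g 0.0 z [ 1.e-03 -3.e-04 -1.e+00] y [-4.361e-01  8.999e-01 -7.000e-04]
tool delta [0.0002 0.0006 0.0006]
```

```bash
python3 steer.py '[{"finger_gap": 0.6},{"finger_gap": 0.4},{"finger_gap": 0.32},{"finger_gap": 0.2},{"finger_gap": 0},{"finger_gap": 0},{"finger_gap": 0},{"finger_gap": 0}]'
python3 -c "
from h import *
go(*LID,.0445)"
```

```text
time_s: 3.05
tcp_pos: [0.4448, -0.1676, 0.0445]
ee_rot: [[-0.9, -0.437, -0.0], [-0.437, 0.9, 0.0], [0.0, 0.0, -1.0]]
wrist_force: [0.1, 0.3, 0.4]
gripper_width: 0.361
gripper_force: 0.0
t 3.05 tcp [ 0.4448 -0.1676  0.0445] w 0.361 F [0.05 0.3  0.43] g 0.0 z [-1.e-04  0.e+00 -1.e+00] y [-0.4366  0.8996  0.    ]
tool delta [ 0. -0.  0.]
```

Still closing (26/87 is about 0.30).

```bash
python3 steer.py '[{"finger_gap": 0},{"finger_gap": 0},{"finger_gap": 0},{"finger_gap": 0}]'
python3 -c "
from h import *
go(*LID,.0445)"
```

```text
time_s: 3.45
tcp_pos: [0.445, -0.1676, 0.0446]
ee_rot: [[-0.9, -0.437, 0.0], [-0.437, 0.9, -0.0], [-0.0, -0.0, -1.0]]
wrist_force: [1.0, 0.3, 0.1]
gripper_width: 0.287
gripper_force: 30.0
t 3.45 tcp [ 0.445  -0.1676  0.0446] w 0.287 F [1.   0.25 0.06] g 30.0 z [ 3.e-04 -1.e-04 -1.e+00] y [-4.367e-01  8.996e-01 -2.000e-04]
tool delta [0.0001 0.0001 0.0001]
```

```bash
python3 steer.py '[{"finger_gap": 0,"tz": -0.002},{"finger_gap": 0,"tz": -0.006},{"finger_gap": 0,"tz": -0.014},{"finger_gap": 0,"tz": -0.025},{"finger_gap": 0,"tz": -0.037},{"finger_gap": 0,"tz": -0.047},{"finger_gap": 0,"tz": -0.055},{"finger_gap": 0,"tz": -0.055}]'
python3 steer.py '[{"finger_gap": 0,"tz": -0.005},{"finger_gap": 0,"tz": -0.015},{"finger_gap": 0,"tz": -0.03},{"finger_gap": 0,"tz": -0.05},{"finger_gap": 0,"tz": -0.07},{"finger_gap": 0,"tz": -0.085},{"finger_gap": 0,"tz": -0.093},{"finger_gap": 0,"tz": -0.095}]' | tail -2
python3 - <<'E'
from h import *
go(*(TIN+[0,0]),.2)
c=cap("side"); I=c["pixels"][150:350,260:520,::-1]; cv2.imwrite("pics/s2.png",cv2.resize(I,None,fx=3,fy=3))
E
```

```text
time_s: 4.25
tcp_pos: [0.4457, -0.1676, 0.101]
ee_rot: [[-0.9, -0.437, 0.003], [-0.437, 0.9, -0.0], [-0.003, -0.002, -1.0]]
wrist_force: [-0.4, -0.6, -5.0]
gripper_width: 0.287
gripper_force: 30.0
gripper_width: 0.291
gripper_force: 30.0
t 5.05 tcp [ 0.4451 -0.1676  0.1954] w 0.291 F [-0.49  0.94 -4.83] g 30.0 z [ 0.0017  0.     -1.    ] y [-4.366e-01  8.997e-01 -7.000e-04]
tool delta [-0.213   0.2533 -0.0044]
```

View pics/s2.png

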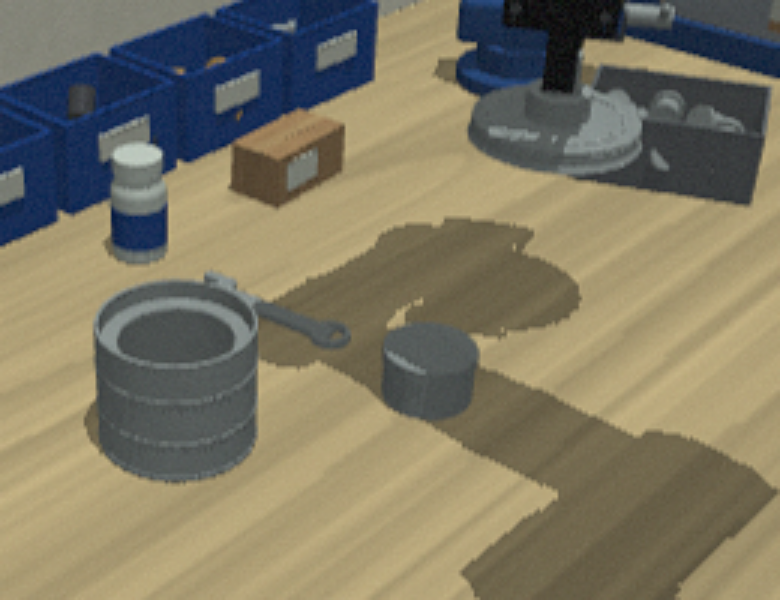

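The lids hang nested from the fingers at about (555,125) in the crop, level and clear of the bench. The wrist force of 4.8 N matches the two masses together. Next I'll carry them over the tin.

```bash
python3 steer.py '[{"finger_gap": 0,"tx": -0.005,"ty": 0.006},{"finger_gap": 0,"tx": -0.016,"ty": 0.019},{"finger_gap": 0,"tx": -0.034,"ty": 0.04,"tz": -0.002},{"finger_gap": 0,"tx": -0.055,"ty": 0.065,"tz": -0.003},{"finger_gap": 0,"tx": -0.076,"ty": 0.09,"tz": -0.004},{"finger_gap": 0,"tx": -0.097,"ty": 0.115,"tz": -0.004},{"finger_gap": 0,"tx": -0.118,"ty": 0.14,"tz": -0.004},{"finger_gap": 0,"tx": -0.139,"ty": 0.165,"tz": -0.004}]' | tail -2
python3 steer.py '[{"finger_gap": 0,"tx": -0.021,"ty": 0.025},{"finger_gap": 0,"tx": -0.042,"ty": 0.05},{"finger_gap": 0,"tx": -0.057,"ty": 0.068},{"finger_gap": 0,"tx": -0.068,"ty": 0.081},{"finger_gap": 0,"tx": -0.073,"ty": 0.087},{"finger_gap": 0,"tx": -0.074,"ty": 0.088},{"finger_gap": 0,"tx": -0.074,"ty": 0.088},{"finger_gap": 0,"tx": -0.074,"ty": 0.088}]' | tail -2
python3 - <<'E'
from h import *
go(*TIN,.15)
for n in("side","top","wrist"):
    c=cap(n); W=cloud(c)
    for nm,a,b,R in (("rim",.085,.099,.07),("high plate",.16,.175,.08),("neck/collar",.175,.194,.03)):
        P=band(W,TIN,R,a,b)
        if len(P)>9: print(n,nm,len(P),P.mean(0).round(4),mec(P),circ(P))
    if n=="side": cv2.imwrite("pics/s3.png",cv2.resize(c["pixels"][150:350,200:460,::-1],None,fx=3,fy=3))
E
```

```text
gripper_width: 0.289
gripper_force: 30.0
gripper_width: 0.291
gripper_force: 30.0
t 6.7 tcp [0.5257 0.152  0.1985] w 0.291 F [-0.07  0.17 -4.51] g 30.0 z [-5.e-04 -3.e-04 -1.e+00] y [-4.356e-01  9.001e-01 -1.000e-04]
tool delta [-0.0011  0.0009  0.0485]
side rim 453 [0.5144 0.1654 0.0912] (array([0.52583706, 0.15419105]), 0.057685066014528275) (array([0.52584958, 0.15400114]), np.float64(0.05408983667353083))
side high plate 1407 [0.512  0.1643 0.1694] (array([0.52525091, 0.15137015]), 0.06387563049793243) (array([0.52245932, 0.15426475]), np.float64(0.04830636069982736))
side neck/collar 288 [0.5154 0.1598 0.1865] (array([0.52428454, 0.15142319]), 0.024497803300619125) (array([0.52437701, 0.15267607]), np.float64(0.019854595647394054))
top high plate 831 [0.4911 0.1338 0.1707] (array([0.52314341, 0.14942701]), 0.06115126237273216) (array([0.50574908, 0.14063986]), np.float64(0.034248208087911534))
top neck/collar 22 [0.5058 0.1417 0.1861] (array([0.50790489, 0.14271265]), 0.01224825531244278) (array([0.52434602, 0.14980643]), np.float64(0.021339096286900023))
wrist high plate 23437 [0.5051 0.1398 0.1699] (array([0.52681726, 0.15044531]), 0.06265535950660706) (array([0.52088567, 0.14770343]), np.float64(0.04418414010440078))
wrist neck/collar 2957 [0.5124 0.1435 0.1889] (array([0.52453786, 0.14929943]), 0.02381235547363758) (array([0.51966638, 0.14677344]), np.float64(0.015181593023779028))
```

View pics/s3.png

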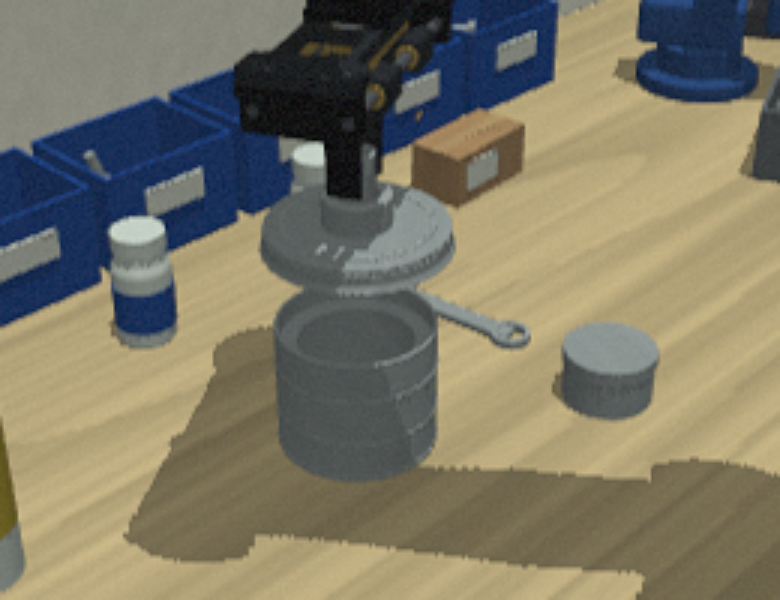

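The lids hang level, centred over the mouth, with their underside about 57 mm above the rim. I'll make a 1 mm correction and lower.

```bash
python3 steer.py '[{"finger_gap": 0,"tx": -0.001,"ty": 0.001,"tz": 0.005},{"finger_gap": 0,"tx": -0.001,"ty": 0.001,"tz": 0.015},{"finger_gap": 0,"tx": -0.001,"ty": 0.001,"tz": 0.027},{"finger_gap": 0,"tx": -0.001,"ty": 0.001,"tz": 0.038},{"finger_gap": 0,"tx": -0.001,"ty": 0.001,"tz": 0.047},{"finger_gap": 0,"tx": -0.001,"ty": 0.001,"tz": 0.052},{"finger_gap": 0,"tx": -0.001,"ty": 0.001,"tz": 0.053},{"finger_gap": 0,"tx": -0.001,"ty": 0.001,"tz": 0.053}]' | tail -4
python3 - <<'E'
from h import *
go(*TIN,.1255)
c=cap("side"); W=cloud(c); cv2.imwrite("pics/s4.png",cv2.resize(c["pixels"][190:320,240:400,::-1],None,fx=4,fy=4))
for nm,a,b,R in (("plate",.108,.125,.08),):
    P=band(W,TIN,R,a,b); print(nm,len(P),P.mean(0).round(4),mec(P))
E
```

```text
ee_rot: [[-0.9, -0.437, 0.0], [-0.437, 0.9, -0.0], [-0.0, -0.0, -1.0]]
wrist_force: [-0.2, 0.6, -3.7]
gripper_width: 0.29
gripper_force: 30.0
t 7.65 tcp [0.5266 0.1544 0.1456] w 0.29 F [-0.16  0.56 -3.72] g 30.0 z [ 2.e-04 -1.e-04 -1.e+00] y [-4.367e-01  8.996e-01 -2.000e-04]
tool delta [ 0.0009 -0.0008  0.0201]
plate 1412 [0.514  0.1657 0.1168] (array([0.52787787, 0.15399322]), 0.0640912652015686)
```

View pics/s4.png

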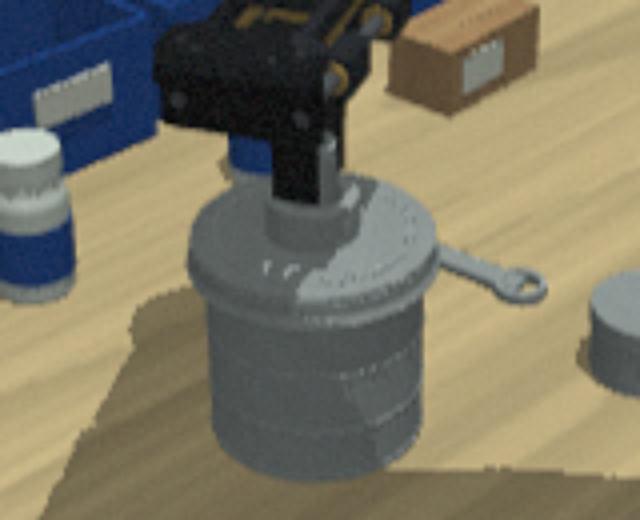

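The cover hangs level over the mouth (left edge about x=190, right about 437), symmetric about the tin walls (210 to 423), with its underside just above the rim. Lowering slowly.

```bash
python3 steer.py '[{"finger_gap": 0,"tx": 0.0005,"ty": -0.0005,"tz": 0.003},{"finger_gap": 0,"tx": 0.0005,"ty": -0.0005,"tz": 0.006},{"finger_gap": 0,"tx": 0.0005,"ty": -0.0005,"tz": 0.008},{"finger_gap": 0,"tx": 0.0005,"ty": -0.0005,"tz": 0.01},{"finger_gap": 0,"tx": 0.0005,"ty": -0.0005,"tz": 0.012},{"finger_gap": 0,"tx": 0.0005,"ty": -0.0005,"tz": 0.014},{"finger_gap": 0,"tx": 0.0005,"ty": -0.0005,"tz": 0.015},{"finger_gap": 0,"tx": 0.0005,"ty": -0.0005,"tz": 0.015}]' | tail -3
python3 -c "
from h import *
go(*TIN,.1255)"
```

```text
wrist_force: [-0.3, -0.1, -4.5]
gripper_width: 0.289
gripper_force: 30.0
t 8.5 tcp [0.5261 0.1536 0.1304] w 0.289 F [-0.32 -0.09 -4.5 ] g 30.0 z [-3.e-04 -2.e-04 -1.e+00] y [-0.4365  0.8997 -0.    ]
tool delta [ 0.0001 -0.0003  0.0049]
```

```bash
python3 steer.py '[{"finger_gap": 0,"tz": 0.001},{"finger_gap": 0,"tz": 0.002},{"finger_gap": 0,"tz": 0.003},{"finger_gap": 0,"tz": 0.0035},{"finger_gap": 0,"tz": 0.004},{"finger_gap": 0,"tz": 0.004}]' | tail -3
python3 -c "
from h import *
go(*TIN,.1255)"
```

```text
wrist_force: [0.1, -0.3, -0.9]
gripper_width: 0.287
gripper_force: 30.0
t 9.1 tcp [0.5265 0.1538 0.1269] w 0.287 F [ 0.12 -0.28 -0.89] g 30.0 z [ 7.e-04  3.e-04 -1.e+00] y [-4.367e-01  8.996e-01 -1.000e-04]
tool delta [ 0.0005 -0.0003  0.0014]
```

```bash
python3 steer.py '[{"finger_gap": 0,"tz": 0.0005},{"finger_gap": 0,"tz": 0.001},{"finger_gap": 0,"tz": 0.001},{"finger_gap": 0,"tz": 0.001}]' | tail -3
python3 - <<'E'
from h import *
go(*TIN,.1255)
W=cloud(cap("side")); P=band(W,TIN,.08,.09,.105); print(P.mean(0),np.median(P[:,2]))
E
```

```text
wrist_force: [0.0, -0.1, -2.0]
gripper_width: 0.291
gripper_force: 30.0
t 9.5 tcp [0.5263 0.1537 0.1256] w 0.291 F [ 0.04 -0.13 -2.01] g 30.0 z [ 1.e-04  1.e-04 -1.e+00] y [-0.4366  0.8997  0.    ]
tool delta [ 0.0003 -0.0003  0.0001]
[0.51415401 0.16506993 0.09879453] 0.09936495921331284
```

The cover is resting on the rim (plate at 0.099), while the wrist still carries about the lid's weight. I'll go on in half-millimetre steps.

```bash
python3 steer.py '[{"finger_gap": 0,"tz": 0.0005},{"finger_gap": 0,"tz": 0.0005},{"finger_gap": 0,"tz": 0.001},{"finger_gap": 0,"tz": 0.001}]' | grep wrist
python3 -c "
from h import *
go(*TIN,.1255)"
python3 steer.py '[{"finger_gap": 0,"tz": 0.0005},{"finger_gap": 0,"tz": 0.0005},{"finger_gap": 0,"tz": 0.0005}]' | grep wrist
python3 -c "
from h import *
go(*TIN,.1255)"
```

```text
wrist_force: [-3.0, -0.4, 5.3]
t 9.95 tcp [0.5263 0.1537 0.1255] w 0.293 F [-2.99 -0.43  5.29] g 30.0 z [ 6.e-04  0.e+00 -1.e+00] y [-4.370e-01  8.995e-01 -3.000e-04]
tool delta [ 0.0003 -0.0003  0.    ]
wrist_force: [-4.4, -0.4, 6.7]
t 10.25 tcp [0.5263 0.1537 0.1255] w 0.29 F [-4.42 -0.44  6.72] g 30.0 z [ 9.e-04  0.e+00 -1.e+00] y [-4.371e-01  8.994e-01 -4.000e-04]
tool delta [ 0.0003 -0.0003  0.    ]
```

Firm contact comes at TCP z=0.1255, exactly the seated height. Backing off a touch and releasing.

```bash
python3 steer.py '[{"finger_gap": 0,"tz": -0.0008},{"finger_gap": 0,"tz": -0.001},{"finger_gap": 0.35,"tz": -0.001},{"finger_gap": 0.4,"tz": -0.001},{"finger_gap": 0.6,"tz": -0.001},{"finger_gap": 1,"tz": -0.001},{"finger_gap": 1,"tz": -0.001},{"finger_gap": 1,"tz": -0.001}]' | tail -3
python3 steer.py '[{"finger_gap": 1},{"finger_gap": 1},{"finger_gap": 1},{"finger_gap": 1},{"finger_gap": 1}]' | tail -3
python3 - <<'E'
from h import *
go(*TIN,.1255)
for n in ("side","wrist"):
  c=cap(n);W=cloud(c)
  if n=="wrist": cv2.imwrite("pics/w5.png",c["pixels"][:,:,::-1])
  for nm,a,b,R in (("plate",.092,.106,.08),("collar",.116,.124,.03),("neck",.14,.155,.03)):
    P=band(W,TIN,R,a,b)
    if len(P)>9:
        f=np.linalg.lstsq(np.c_[P[:,:2]-TIN,np.ones(len(P))],P[:,2],rcond=None)[0]
        print(n,nm,len(P),P.mean(0).round(4),mec(P),circ(P),"tilt",f.round(3))
E
```

```text
wrist_force: [0.1, 0.3, -0.1]
gripper_width: 0.678
gripper_force: 0.0
wrist_force: [0.9, -0.3, -0.7]
gripper_width: 0.993
gripper_force: 0.0
t 11.55 tcp [0.5262 0.1537 0.1251] w 0.993 F [ 0.88 -0.32 -0.65] g 0.0 z [-0.  0. -1.] y [-0.4366  0.8997  0.    ]
tool delta [ 0.0002 -0.0004 -0.0004]
side plate 1287 [0.5123 0.1646 0.0991] (array([0.52635676, 0.15295188]), 0.06332940608263016) (array([0.52470254, 0.15508931]), np.float64(0.0482104314821327)) tilt [ 0.015 -0.014  0.099]
side collar 110 [0.5125 0.1535 0.1205] (array([0.51847351, 0.15097296]), 0.02325284481048584) (array([0.51992827, 0.15193101]), np.float64(0.015829787634161135)) tilt [ 0.097 -0.001  0.122]
side neck 51 [0.5168 0.1563 0.146 ] (array([0.52049017, 0.15327951]), 0.012468681670725346) (array([0.52352812, 0.15448445]), np.float64(0.010446601595245365)) tilt [ 0.026 -0.106  0.147]
wrist plate 26476 [0.5101 0.1443 0.0989] (array([0.52736354, 0.1521143 ]), 0.06280230730772018) (array([0.52288081, 0.15027056]), np.float64(0.04481943841848357)) tilt [ 0.001 -0.     0.099]
wrist collar 3613 [0.5196 0.1476 0.1203] (array([0.52657211, 0.15184674]), 0.02404383011162281) (array([0.52631035, 0.1516097 ]), np.float64(0.019414996770215066)) tilt [0.016 0.009 0.12 ]
wrist neck 1492 [0.5203 0.1507 0.1467] (array([0.52545512, 0.15331033]), 0.01303572952747345) (array([0.52456492, 0.15286935]), np.float64(0.01075509974065902)) tilt [-0.02  -0.001  0.147]
```

View pics/w5.png

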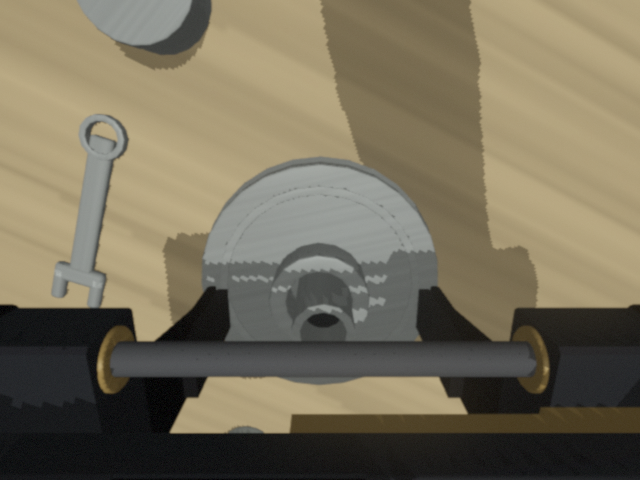

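The wrist view shows the cover level on the tin, with the neck at about (326,318) standing in the collar at about (320,285). The plate measures 0.099 with zero tilt, so both are seated. Next I'll go down around the collar and grip.

```bash
python3 steer.py '[{"finger_gap": 1,"tz": 0.004},{"finger_gap": 1,"tz": 0.009},{"finger_gap": 1,"tz": 0.014},{"finger_gap": 1,"tz": 0.018},{"finger_gap": 1,"tz": 0.02},{"finger_gap": 1,"tz": 0.0215},{"finger_gap": 1,"tz": 0.0215},{"finger_gap": 1,"tz": 0.0215}]' | tail -3
python3 -c "
from h import *
go(*TIN,.1035)"
```

```text
wrist_force: [0.6, -0.0, -0.4]
gripper_width: 1.001
gripper_force: 0.0
t 12.45 tcp [0.5264 0.1537 0.1037] w 1.001 F [ 0.59 -0.   -0.43] g 0.0 z [ 3.e-04  1.e-04 -1.e+00] y [-0.4366  0.8997 -0.    ]
tool delta [ 0.0003 -0.0003  0.0002]
```

```bash
python3 steer.py '[{"finger_gap": 0.7},{"finger_gap": 0.6},{"finger_gap": 0.5},{"finger_gap": 0.4},{"finger_gap": 0},{"finger_gap": 0},{"finger_gap": 0},{"finger_gap": 0}]' | tail -3
python3 -c "
from h import *
go(*TIN,.1035)"
```

```text
wrist_force: [-0.9, -1.5, -0.6]
gripper_width: 0.54
gripper_force: 30.0
t 13.25 tcp [0.5262 0.1536 0.1036] w 0.54 F [-0.87 -1.47 -0.62] g 30.0 z [-0.e+00 -1.e-04 -1.e+00] y [-4.366e-01  8.997e-01 -1.000e-04]
tool delta [ 0.0002 -0.0003  0.0001]
```

```bash
python3 steer.py '[{"finger_gap": 0,"tz": -0.001},{"finger_gap": 0,"tz": -0.002},{"finger_gap": 0,"tz": -0.004},{"finger_gap": 0,"tz": -0.006},{"finger_gap": 0,"tz": -0.008},{"finger_gap": 0,"tz": -0.01},{"finger_gap": 0,"tz": -0.012},{"finger_gap": 0,"tz": -0.012}]' | tail -3
python3 - <<'E'
from h import *
go(*TIN,.2036)
c=cap("side");W=cloud(c);P=band(W,TIN,.08,.104,.118);print(len(P),P.mean(0),mec(P))
E
```

```text
wrist_force: [0.1, -0.1, -2.4]
gripper_width: 0.533
gripper_force: 30.0
t 14.05 tcp [0.5264 0.1538 0.116 ] w 0.533 F [ 0.06 -0.08 -2.39] g 30.0 z [ 7.e-04  4.e-04 -1.e+00] y [-0.4366  0.8996  0.    ]
tool delta [ 0.0004 -0.0004 -0.0876]
1310 [0.51281764 0.16611734 0.11138601] (array([0.52582419, 0.15441093]), 0.06375742703676224)
```

The wrist carries 2.4 N, which is the cover alone, with no side force. Lifting on.

```bash
python3 steer.py '[{"finger_gap": 0,"tz": -0.003},{"finger_gap": 0,"tz": -0.008},{"finger_gap": 0,"tz": -0.014},{"finger_gap": 0,"tz": -0.02},{"finger_gap": 0,"tz": -0.026},{"finger_gap": 0,"tz": -0.032},{"finger_gap": 0,"tz": -0.038},{"finger_gap": 0,"tz": -0.044}]' | grep wrist
python3 steer.py '[{"finger_gap": 0,"tz": -0.008},{"finger_gap": 0,"tz": -0.017},{"finger_gap": 0,"tz": -0.026},{"finger_gap": 0,"tz": -0.034},{"finger_gap": 0,"tz": -0.04},{"finger_gap": 0,"tz": -0.043},{"finger_gap": 0,"tz": -0.044},{"finger_gap": 0,"tz": -0.044}]' | tail -3
python3 steer.py '[{"finger_gap": 0},{"finger_gap": 0},{"finger_gap": 0},{"finger_gap": 0}]' | grep wrist
python3 - <<'E'
from h import *
go(*TIN,.2036)
c=cap("side");W=cloud(c); cv2.imwrite("pics/s6.png",cv2.resize(c["pixels"][150:320,220:420,::-1],None,fx=3.5,fy=3.5))
for a,b,R in((.19,.21,.08),(.14,.155,.025),(.085,.095,.05)):
    P=band(W,TIN,R,a,b); print(len(P),P.mean(0).round(4) if len(P) else 0)
E
```

```text
wrist_force: [-0.5, -0.9, -1.4]
wrist_force: [0.1, -0.2, -2.7]
gripper_width: 0.539
gripper_force: 30.0
wrist_force: [0.6, 0.2, -1.7]
t 16.1 tcp [0.5262 0.1537 0.2034] w 0.538 F [ 0.64  0.24 -1.75] g 30.0 z [-3.e-04 -2.e-04 -1.e+00] y [-0.4366  0.8996 -0.    ]
tool delta [ 0.0002 -0.0003 -0.0002]
1430 [0.5115 0.1674 0.1989]
67 [0.5199 0.1593 0.1452]
784 [0.5227 0.1567 0.0908]
```

View pics/s6.png

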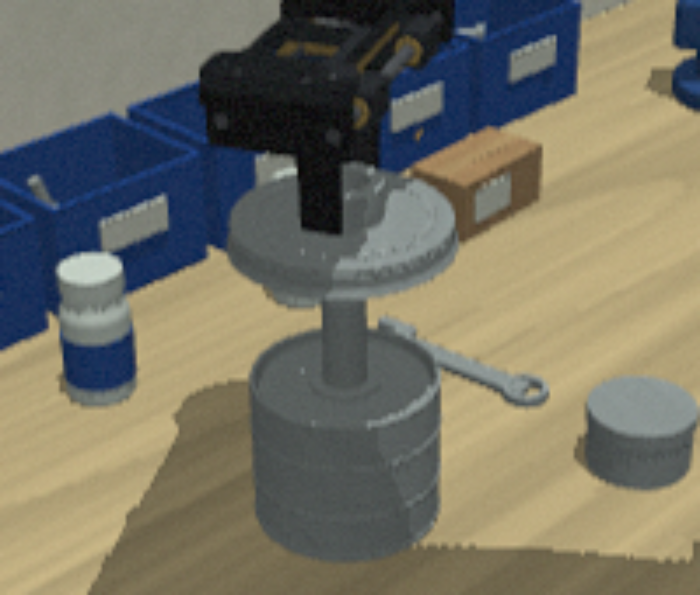

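The cover hangs level at about (345,235), 100 mm up. The filler lid sits flat in the mouth with its neck at about (345,340), and the bottle, carton, spanner and paste tin in view are undisturbed.

```bash
python3 -c "
from station import r
print(r.finish_job())"
```

```text
the job is handed in; nothing more can be done
None
```

I handed the job in with the filler lid sitting flat on its seat in the tin and the dust cover held level about 100 mm above where it rested; the interface returned no verdict.

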